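# Rock test of a key-vice base on the surface plate

### The arm

A 6-joint arm with a two-finger parallel gripper is mounted at the origin on the work surface. World frame = base frame: x ahead of the robot, y to its left, z up, the work surface at z = 0. Lengths are in m, angles in degrees, forces in N, time in s.
With the tool pointing down it reaches from about 0.35 to 0.875 m from the base axis. Payload 4.2 kg.
Tool frame: the origin (TCP) lies between the finger pads; the fingertips stand 8 mm ahead of it and the grasp point (between the pads) lies 11 mm behind it; x points along the fingers, y is the direction in which the jaws open and shut, and the axes are right-handed (so a half turn about x gives the same grasp; the last joint's range is limited). The gripper opens to 87 mm and grips with 3 to 60 N. Pads are 19 mm wide; open, the fingers measure 117 mm over their backs; the gripper's body (75 mm by 190 mm) begins 51 mm behind the grasp point.
Start: joints at [78.472, 22.042, 0.453, 0, -68.411, -14.817], TCP at [0.277, 0.56, 0.231] pointing down, gripper open.
Joint ranges: [-179.83, 179.83], [-69.29, 118.12], [-61.27, 80.66], [-181.25, 117.63], [-171.15, -9.14], [-177.46, 177.46]. Speed limits (degrees/s): [159.86, 159.86, 180, 180, 180, 180].

### API

Orientations are given as a 3x3 rotation matrix whose columns are the frame's x, y, z axes.
In Python, from station import r gives the robot as it stands. The module is installed in compiled form; this text tells all that it offers.
- The arm moves only by the tool move_arm, never from a script. Its argument "increments" is one flat list of numbers, 7 for each row, row after row: the turn, a rotation vector about the tool's x, y, z in degrees, then the shift along the tool's x, y, z in m, then the finger opening in m, from 0 to 0.087. A call has 1 to 12 rows; each row is the pose to reach, as a shift and turn from the pose commanded when the call began, along the tool's axes at that moment; what a row does not reach only later rows make up. A row lasts 1/12 s, in which the tool goes at most 41.7 mm and 7.16 degrees, less where a joint would pass 70% of its speed; a pose out of reach is approached as far as the arm can. A call with a gripper value outside its range is refused whole. The fingers move at their own pace and stop on an object; the grip force is fixed at half the most. Time passes only in rows, so rows that repeat a pose let the fingers close. It gives the time, the measured TCP pose, the force and the opening at its end, in the units of the state.
- r.sense(): the state, without advancing time (a new reading comes with each control period).
- r.capture(name): name is "scene" or "top" or "wrist"; returns the picture (384x512x3 uint8, red, green, blue); there is no depth.
- r.calibration(name): a dict with "fx", "fy", "cx", "cy" (pixels), "D" ([k1, k2, p1, p2, k3] as OpenCV has them; the pictures are not rectified), "rvec" (rotation vector, rad) and "tvec" (3), from world to camera coordinates, as OpenCV has them; the wrist camera has in their place "tool_from_camera" (4x4, takes a point from camera to tool coordinates, whose origin is the TCP and whose axes are the tool frame's). Camera axes: x right, y down, z forward; pixel columns grow to the right and rows downward; lengths in m; the calibration is good to about 2 mm. A picture is of the moment at which its call begins: read the wrist's pose just before it. calibration takes no time and is no camera call.
- r.finish_job(): hands the job in, once; it reports no verdict.
The state is a dict: "time_s": time; "joints": joint angles; "joint_velocities": joint speeds; "effort": joint torques, N m; "tcp_pos": TCP position; "ee_rot": TCP orientation; "wrist_force": force on the tool from outside, world axes, zero at the start; "moment": the same for the moment, N m; "gripper_width": opening from 0.0 (shut) to 1.0 (fully open).
Only numpy, scipy, OpenCV 4.12 (cv2) and the standard library are available. Lean on these libraries where they do the work, as an engineer would, in place of code of your own. Each camera call takes 0.05 s, during which the arm holds its last target.

### The job

Check the rectangular four-footed vice base on the dark surface plate for rocking: press the bossed corner that stands up down until its foot meets the plate, then press the diagonally opposite bossed corner down so that the base rocks back. Only press from above with the gripper, leave the base where it stands, rocked back as it was, and do not disturb the round vice beside it.

Things in the scene. Friction and masses are not known exactly. Their poses are not given: they have to be found in the camera images.
- base: vice base: aluminium plate 130 (x) x 100 (y) x 8 mm, 0.85 kg, block 40 x 40 x 30 mm mid-top, loose on a fixed dark steel plate (260 x 360 mm, top 30 mm above worktop). Feet at x +-50, y +-38 mm; two diagonal ones 6 mm longer: it rocks on them and stays as last pressed. A groove on top leads to mid +x edge. Origin midway between the long feet at tip level; plate top at z 22, block top 52 mm.
- raised_boss (a point): top centre of the flat round boss (24 mm across, 4 mm high) over the short foot at x 50, y 38 (z 26) mm of the base: the corner at the grooved end that stands up at the start. 62 mm above the worktop when up, 50 mm when its foot is on the plate. Under 2 N rocks the base over. Only the two short-footed corners have bosses.
- low_boss (a point): top centre of the like boss at the diagonally opposite corner, x -50, y -38 (z 26) mm of the base: down at the start, 50 mm above the worktop; 62 mm once the other corner has been pressed down.
- round_vice: bystander on the same surface plate: a round aluminium base 64 mm across, 12 mm thick, with a steel block 30 x 30 mm, 24 mm high, on it (36 mm high in all); origin at the centre of its underside, z up.
There are look-alikes about, which are no part of the job. What is shaped like the base but purple or red is not meant.

How it is judged:
By the outcome, as a careful person would: the job done as asked, in the order asked, and still so for the second after the job is handed in, with the robot touching nothing.
It also fails if it takes over 34 s, if anything falls off the work surface, if the arm or the gripper's body presses on something with over 40 N, if the wrist force passes 120 N, or if a joint passes its speed limit or range.

## Working session

There is one attempt and no reset: what is moved stays moved. The work goes in short steps, Python scripts to look and compute and a tool call to move; the robot and the scene stay as the last step left them, time stands still between calls to the robot, and variables do not carry over. Pictures are saved under pics/ and viewed, and the job is handed in when it is done.

Besides the shell and the picture viewer there is one more tool, called after "Emit:" as name(argument=value, ...) on one line, values as JSON. move_arm: Moves the arm, as the interface text tells. Its arguments: {"type":"object","properties":{"increments":{"type":"array","items":{"type":"number"}}},"required":["increments"]}

```bash
mkdir -p pics; python3 - <<'E'
from station import r
import cv2
for n in("scene","top"):
    cv2.imwrite(f"pics/{n}0.png",r.capture(n)[:,:,::-1])
    print(n,r.calibration(n))
s=r.sense();print(s['tcp_pos'],s['ee_rot'],s['time_s'],s['gripper_width'])
E
```

```text
scene {'fx': 431.81903164438074, 'fy': 431.81903164438074, 'cx': 256.7770020623715, 'cy': 193.79580071411073, 'D': array([-0.09144246,  0.        ,  0.        ,  0.        ,  0.        ]), 'rvec': array([ 1.58393129,  1.70990351, -0.90153519]), 'tvec': array([ 0.06252972, -0.32001815,  1.3894957 ])}
top {'fx': 395.04463316770426, 'fy': 395.04463316770426, 'cx': 258.59292925666756, 'cy': 193.6073468098976, 'D': array([-0.04152125,  0.        ,  0.        ,  0.        ,  0.        ]), 'rvec': array([ 2.16065575, -2.22323034,  0.10489393]), 'tvec': array([0.01802075, 0.66189206, 0.78473551])}
[0.27709611 0.55962716 0.22955344] [[-7.75035677e-04 -4.43894160e-01 -8.96078888e-01]
 [-1.83152906e-03 -8.96077024e-01  4.43894821e-01]
 [-9.99998022e-01  1.98522885e-03 -1.18513391e-04]] 0.1 1.0000362715003766
```

View pics/scene0.png

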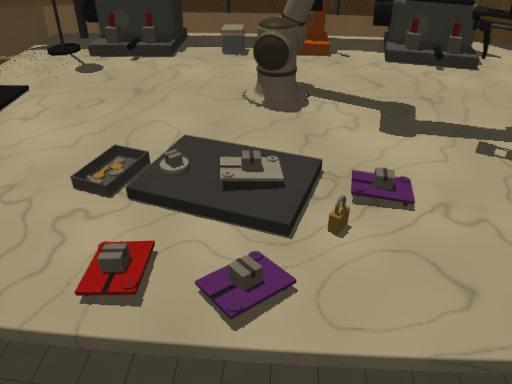

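View pics/top0.png

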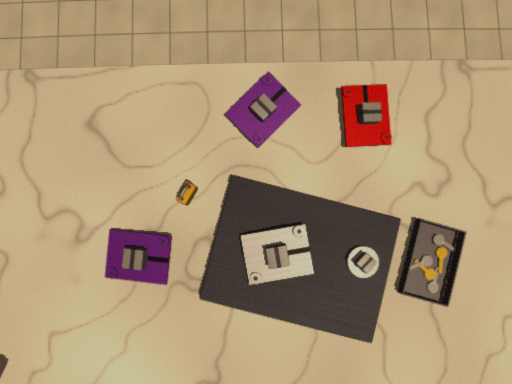

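```bash
cat > h.py <<'E'
from station import r
import cv2, numpy as np
def ray(name,uv,z):
    c=r.calibration(name);K=np.array([[c['fx'],0,c['cx']],[0,c['fy'],c['cy']],[0,0,1]])
    p=cv2.undistortPoints(np.array(uv,float).reshape(-1,1,2),K,c['D']).reshape(-1,2)
    R=cv2.Rodrigues(c['rvec'])[0];o=-R.T@c['tvec'];d=np.c_[p,np.ones(len(p))]@R
    z=np.broadcast_to(z,len(p))
    return o+d*((z-o[2])/d[:,2])[:,None]
def proj(name,X):
    c=r.calibration(name);K=np.array([[c['fx'],0,c['cx']],[0,c['fy'],c['cy']],[0,0,1]])
    return cv2.projectPoints(np.array(X,float).reshape(-1,1,3),c['rvec'],c['tvec'],K,c['D'])[0].reshape(-1,2)
E
python3 - <<'E'
from h import *
im=cv2.imread("pics/top0.png");c=im[205:300,220:400]
a=cv2.resize(c,None,fx=4.4,fy=4.4,interpolation=cv2.INTER_CUBIC)
cv2.imwrite("pics/topc.png",a)
im=cv2.imread("pics/scene0.png");c=im[135:200,150:300]
cv2.imwrite("pics/scenec.png",cv2.resize(c,None,fx=5,fy=5,interpolation=cv2.INTER_CUBIC))
print(ray("top",[(299,231),(256,278),(313,250),(363,262)],[.062,.05,.05,.05]))
E
```

```text
[[ 0.58415609 -0.07663351  0.062     ]
 [ 0.49473611  0.00956805  0.05      ]
 [ 0.54570412 -0.10442918  0.05      ]
 [ 0.51885518 -0.20290045  0.05      ]]
```

View pics/topc.png

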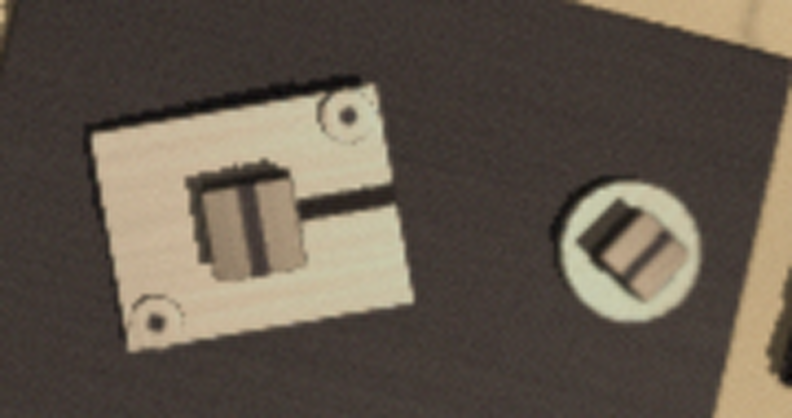

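View pics/scenec.png

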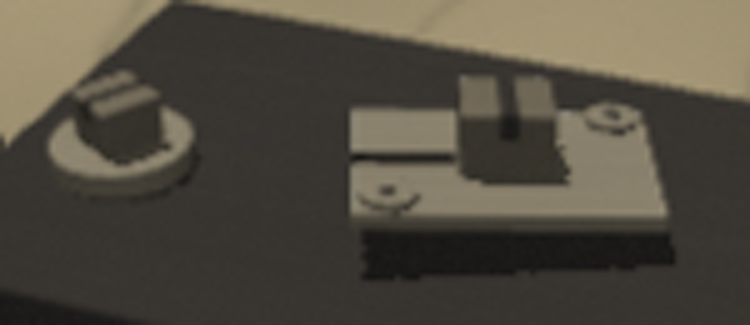

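The possible targets in the top view are the white base on the dark plate (277,254), purple bases at (263,108) and (139,257), a red one at (366,115), and the round vice (363,262). I choose the white one. The close crop confirms it: the groove exits at (313,250), the raised boss is at (299,231.5) and the low boss at (256,278). The bosses measure 124 mm apart against 125.6 mm expected.

```bash
cat >> h.py <<'E'
def rel(target):
    s=r.sense();return np.round(np.array(s['ee_rot']).T@(np.array(target)-s['tcp_pos']),4)
E
python3 - <<'E'
from h import *
a=ray("top",[(299.1,231.6),(255.7,278.4)],[.062,.05]);b=ray("scene",[(227.6,173.2),(272.2,158)],[.062,.05])
print(a,b);m=(a[0]+b[0])/2;print(rel([m[0],m[1],.15]))
E
```

```text
[[ 0.58298681 -0.07678652  0.062     ]
 [ 0.49397925  0.01017756  0.05      ]] [[ 0.58896291 -0.07632646  0.062     ]
 [ 0.49934986  0.01013528  0.05      ]]
[ 0.0805  0.4328 -0.5592]
```

Emit:
move_arm(increments=[0, 0, 0, 0.02, 0.025, -0.033, 0, 0, 0, 0, 0.04, 0.05, -0.065, 0, 0, 0, 0, 0.06, 0.075, -0.097, 0, 0, 0, 0, 0.07, 0.1, -0.13, 0, 0, 0, 0, 0.08, 0.125, -0.162, 0, 0, 0, 0, 0.08, 0.15, -0.194, 0, 0, 0, 0, 0.08, 0.175, -0.226, 0, 0, 0, 0, 0.08, 0.2, -0.258, 0, 0, 0, 0, 0.08, 0.225, -0.29, 0, 0, 0, 0, 0.08, 0.25, -0.323, 0, 0, 0, 0, 0.08, 0.275, -0.355, 0, 0, 0, 0, 0.08, 0.3, -0.388, 0])

```text
time_s: 1.1
tcp_pos: [0.4893, 0.1226, 0.1504]
ee_rot: [[-0.0, -0.444, -0.896], [-0.0, -0.896, 0.444], [-1.0, 0.0, 0.0]]
wrist_force: [0.1, 0.8, -0.3]
gripper_width: 0.172
```

```bash
python3 - <<'E'
from h import *
print(rel([.586,-.0766,.15]),r.sense()['tcp_pos'])
E
```

```text
[ 0.0004  0.1356 -0.175 ] [0.48928402 0.12258405 0.15044452]
```

Emit:
move_arm(increments=[0, 0, 0, 0, 0.025, -0.032, 0, 0, 0, 0, 0, 0.05, -0.065, 0, 0, 0, 0, 0, 0.075, -0.097, 0, 0, 0, 0, 0, 0.1, -0.129, 0, 0, 0, 0, 0, 0.12, -0.155, 0, 0, 0, 0, 0, 0.1356, -0.175, 0, 0, 0, 0, 0, 0.1356, -0.175, 0, 0, 0, 0, 0, 0.1356, -0.175, 0])

```text
time_s: 1.77
tcp_pos: [0.5856, -0.0759, 0.1496]
ee_rot: [[-0.002, -0.446, -0.895], [0.0, -0.895, 0.446], [-1.0, 0.001, 0.002]]
wrist_force: [0.2, -0.5, 0.6]
gripper_width: 0.005
```

```bash
python3 - <<'E'
from h import *
s=r.sense();print(s['tcp_pos'],s['time_s'],s['gripper_width'],s['wrist_force'])
for n in("wrist","top","scene"): cv2.imwrite(f"pics/{n}1.png",r.capture(n)[:,:,::-1])
c=r.calibration("wrist");print(c)
E
```

```text
[ 0.58555355 -0.07585651  0.14957887] 1.7667 0.005142115104973434 [ 0.20629791 -0.54072213  0.64643551]
{'fx': 291.9049393636324, 'fy': 291.9049393636324, 'cx': 251.35680789426848, 'cy': 191.02391809565248, 'D': array([0.01442414, 0.        , 0.        , 0.        , 0.        ]), 'tool_from_camera': array([[-7.43274283e-04, -2.94909344e-01,  9.55524948e-01,
        -1.53651151e-01],
       [ 9.99999723e-01, -2.57210454e-04,  6.98485489e-04,
        -4.04646325e-04],
       [ 3.97811079e-05,  9.55525203e-01,  2.94909453e-01,
        -8.13002650e-02],
       [ 0.00000000e+00,  0.00000000e+00,  0.00000000e+00,
         1.00000000e+00]])}
```

View pics/wrist1.png

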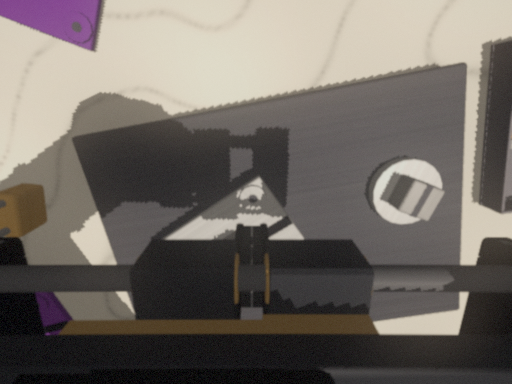

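View pics/scene1.png

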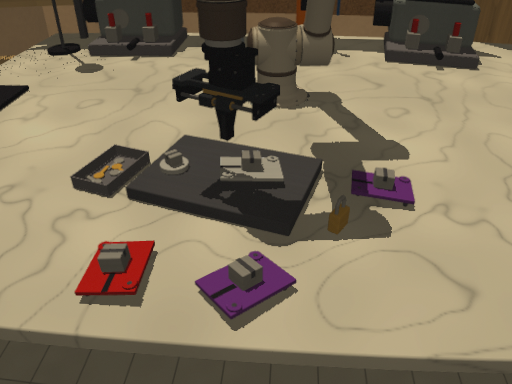

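```bash
cat >> h.py <<'E'
def wray(uv,z):
    s=r.sense();c=r.calibration("wrist");K=np.array([[c['fx'],0,c['cx']],[0,c['fy'],c['cy']],[0,0,1]])
    p=cv2.undistortPoints(np.array(uv,float).reshape(-1,1,2),K,c['D']).reshape(-1,2)
    T=np.array(c['tool_from_camera']);R=np.array(s['ee_rot'])
    d=np.c_[p,np.ones(len(p))]@(R@T[:3,:3]).T;o=R@T[:3,3]+s['tcp_pos']
    return o+d*((z-o[2])/d[:,2])[:,None]
E
python3 - <<'E'
from h import *
im=cv2.imread("pics/wrist1.png");cv2.imwrite("pics/w1c.png",cv2.resize(im[170:240,200:310],None,fx=7,fy=7,interpolation=cv2.INTER_CUBIC))
print(wray([(253,198)],.062), rel([.586,-.0766,.080]))
E
```

```text
[[ 0.58481955 -0.07496782  0.062     ]] [ 0.0703  0.0022 -0.002 ]
```

View pics/w1c.png

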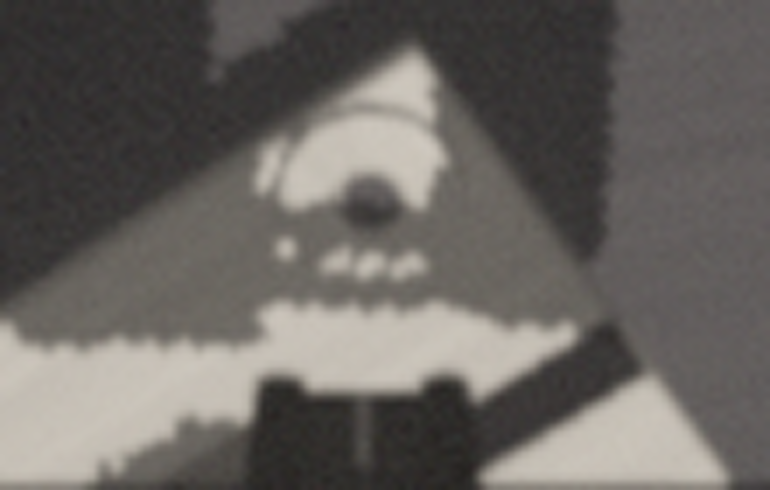

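Emit:
move_arm(increments=[0, 0, 0, 0.02, 0, 0, 0, 0, 0, 0, 0.045, 0, 0, 0, 0, 0, 0, 0.065, 0, 0, 0, 0, 0, 0, 0.074, 0, 0, 0, 0, 0, 0, 0.077, 0, 0, 0, 0, 0, 0, 0.079, 0, 0, 0, 0, 0, 0, 0.081, 0, 0, 0, 0, 0, 0, 0.083, 0, 0, 0, 0, 0, 0, 0.085, 0, 0, 0, 0, 0, 0, 0.087, 0, 0, 0, 0, 0, 0, 0.088, 0, 0, 0, 0, 0, 0, 0.088, 0, 0, 0])

```text
time_s: 2.92
tcp_pos: [0.5856, -0.0746, 0.0624]
ee_rot: [[-0.0, -0.444, -0.896], [0.0, -0.896, 0.444], [-1.0, 0.0, 0.0]]
wrist_force: [-0.7, -0.4, 0.2]
gripper_width: 0.004
```

Emit:
move_arm(increments=[0, 0, 0, 0.001, 0, 0, 0, 0, 0, 0, 0.002, 0, 0, 0, 0, 0, 0, 0.003, 0, 0, 0, 0, 0, 0, 0.0035, 0, 0, 0, 0, 0, 0, 0.004, 0, 0, 0, 0, 0, 0, 0.004, 0, 0, 0])

```text
time_s: 3.42
tcp_pos: [0.5859, -0.0746, 0.059]
ee_rot: [[0.0, -0.444, -0.896], [-0.0, -0.896, 0.444], [-1.0, 0.0, -0.0]]
wrist_force: [-0.7, -0.4, 2.4]
gripper_width: 0.004
```

```bash
python3 - <<'E'
from h import *
s=r.sense();print(s['tcp_pos'],s['wrist_force'])
cv2.imwrite("pics/scene2.png",cv2.resize(r.capture("scene")[90:210,130:330,::-1],None,fx=4,fy=4))
E
```

```text
[ 0.58594096 -0.07461019  0.0589575 ] [-0.721977   -0.36294079  2.38893627]
```

View pics/scene2.png

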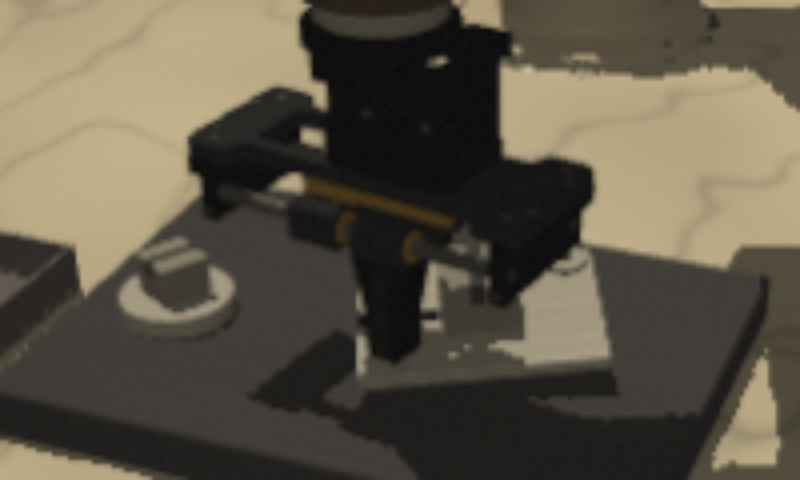

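The scene crop shows the fingers on the near-left (raised) corner, around (390,350), with that corner down. The force has only just begun to rise, so I'll press a little more to seat it.

Emit:
move_arm(increments=[0, 0, 0, 0.001, 0, 0, 0, 0, 0, 0, 0.0015, 0, 0, 0, 0, 0, 0, 0.002, 0, 0, 0, 0, 0, 0, 0.002, 0, 0, 0, 0, 0, 0, 0.002, 0, 0, 0])

```text
time_s: 3.88
tcp_pos: [0.5861, -0.0747, 0.0585]
ee_rot: [[0.001, -0.443, -0.896], [-0.001, -0.896, 0.443], [-1.0, 0.0, -0.001]]
wrist_force: [-3.8, 0.7, 11.2]
gripper_width: 0.006
```

The force rose to 11 N with the tip at about 50 mm, so the foot is on the plate. I'll lift straight up and check.

Emit:
move_arm(increments=[0, 0, 0, -0.003, 0, 0, 0, 0, 0, 0, -0.01, 0, 0, 0, 0, 0, 0, -0.03, 0, 0, 0, 0, 0, 0, -0.06, 0, 0, 0, 0, 0, 0, -0.09, 0, 0, 0, 0, 0, 0, -0.11, 0, 0, 0, 0, 0, 0, -0.11, 0, 0, 0, 0, 0, 0, -0.11, 0, 0, 0])

```text
time_s: 4.55
tcp_pos: [0.5863, -0.0743, 0.1679]
ee_rot: [[0.003, -0.444, -0.896], [0.001, -0.896, 0.444], [-1.0, -0.002, -0.002]]
wrist_force: [-0.9, -0.4, 0.1]
gripper_width: 0.005
```

```bash
python3 - <<'E'
from h import *
s=r.sense();print(s['tcp_pos'],s['time_s'],s['wrist_force'])
a=cv2.resize(r.capture("scene")[125:205,130:330,::-1],None,fx=4,fy=4)
b=cv2.resize(r.capture("wrist")[:,:,::-1],None,fx=.7,fy=.7)
b=cv2.copyMakeBorder(b,0,0,0,800-b.shape[1],0)
cv2.imwrite("pics/c3.png",np.vstack([a,b]))
print(rel([.495,.011,.165]))
E
```

```text
[ 0.58632596 -0.07434744  0.16786789] 4.55 [-0.88880887 -0.38191237  0.09579862]
[ 0.0007 -0.0367  0.1185]
```

View pics/c3.png

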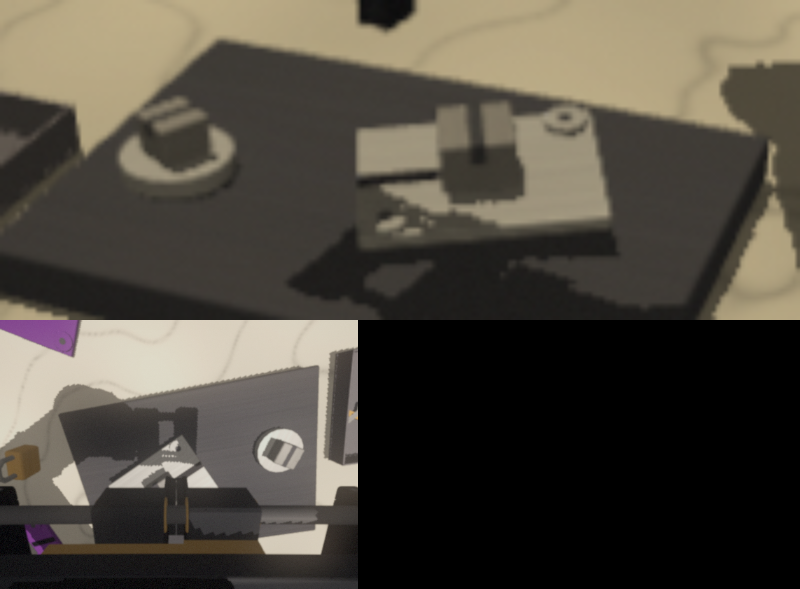

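The scene crop shows the grooved-end boss corner seated with no gap, and the opposite boss, at crop (565,120), now standing up. I'll move above it.

Emit:
move_arm(increments=[0, 0, 0, 0, -0.008, 0.025, 0, 0, 0, 0, 0, -0.015, 0.05, 0, 0, 0, 0, 0, -0.023, 0.075, 0, 0, 0, 0, 0, -0.031, 0.1, 0, 0, 0, 0, 0.01, -0.037, 0.118, 0, 0, 0, 0, 0.017, -0.037, 0.118, 0, 0, 0, 0, 0.017, -0.037, 0.118, 0, 0, 0, 0, 0.017, -0.037, 0.118, 0])

```text
time_s: 5.32
tcp_pos: [0.4964, 0.0106, 0.1486]
ee_rot: [[-0.002, -0.444, -0.896], [-0.001, -0.896, 0.444], [-1.0, 0.002, 0.001]]
wrist_force: [-0.1, 0.5, -0.3]
gripper_width: 0.008
```

```bash
python3 - <<'E'
from h import *
s=r.sense();print(s['tcp_pos'],s['time_s'],s['wrist_force'])
b=r.capture("wrist")[:,:,::-1];cv2.imwrite("pics/w4.png",b)
cv2.imwrite("pics/w4c.png",cv2.resize(b[170:240,200:310],None,fx=7,fy=7,interpolation=cv2.INTER_CUBIC))
E
```

```text
[0.49643616 0.01064906 0.14858183] 5.3167 [-0.10680467  0.52510538 -0.30563566]
```

View pics/w4.png

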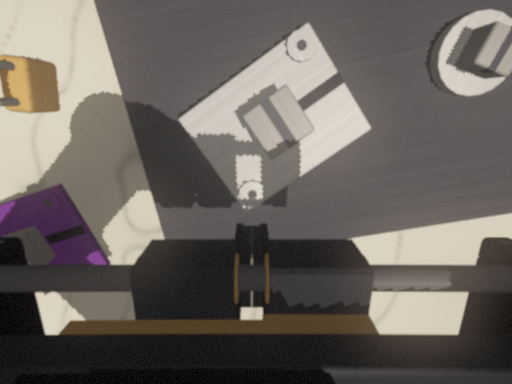

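View pics/w4c.png

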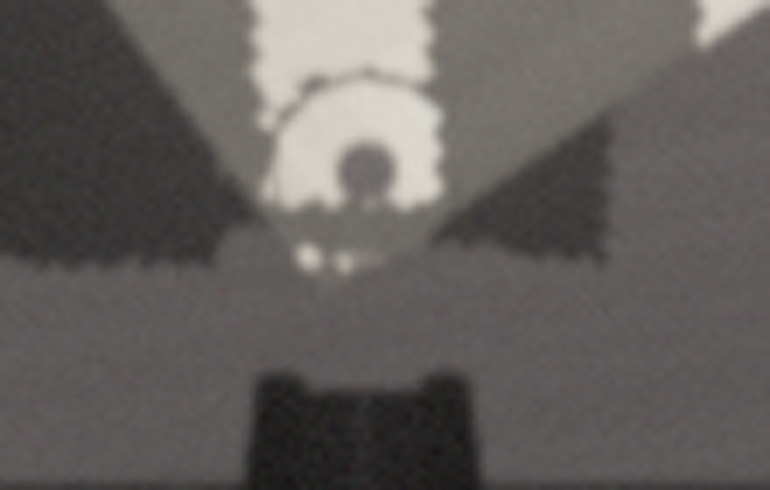

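```bash
python3 - <<'E'
from h import *
p=wray([(252.3,194)],.062);print(p,rel(p[0]))
E
```

```text
[[0.50053937 0.00806169 0.062     ]] [ 0.087   0.0006 -0.0043]
```

The wrist view has the standing boss at (252,194), about 4 mm ahead in −z. The earlier top-view position (adjusted for the rock shift) suggests about 2 mm, so I shift 2.5 mm and press.

Emit:
move_arm(increments=[0, 0, 0, 0.02, 0, -0.0025, 0, 0, 0, 0, 0.045, 0, -0.0025, 0, 0, 0, 0, 0.065, 0, -0.0025, 0, 0, 0, 0, 0.074, 0, -0.0025, 0, 0, 0, 0, 0.077, 0, -0.0025, 0, 0, 0, 0, 0.079, 0, -0.0025, 0, 0, 0, 0, 0.081, 0, -0.0025, 0, 0, 0, 0, 0.083, 0, -0.0025, 0, 0, 0, 0, 0.085, 0, -0.0025, 0, 0, 0, 0, 0.087, 0, -0.0025, 0, 0, 0, 0, 0.089, 0, -0.0025, 0, 0, 0, 0, 0.089, 0, -0.0025, 0])

```text
time_s: 6.37
tcp_pos: [0.4985, 0.0099, 0.0604]
ee_rot: [[-0.0, -0.444, -0.896], [-0.0, -0.896, 0.444], [-1.0, 0.0, 0.0]]
wrist_force: [-0.9, 0.5, 0.3]
gripper_width: 0.009
```

Emit:
move_arm(increments=[0, 0, 0, 0.001, 0, 0, 0, 0, 0, 0, 0.002, 0, 0, 0, 0, 0, 0, 0.0025, 0, 0, 0, 0, 0, 0, 0.003, 0, 0, 0, 0, 0, 0, 0.003, 0, 0, 0])

```text
time_s: 6.78
tcp_pos: [0.4989, 0.01, 0.0586]
ee_rot: [[0.001, -0.443, -0.896], [-0.0, -0.896, 0.443], [-1.0, -0.0, -0.001]]
wrist_force: [-2.2, 0.6, 7.8]
gripper_width: 0.005
```

Firm at 7.8 N, and the tip stopped at about 50.6 mm as before. Now I'll lift and check.

Emit:
move_arm(increments=[0, 0, 0, -0.003, 0, 0, 0, 0, 0, 0, -0.01, 0, 0, 0, 0, 0, 0, -0.03, 0, 0, 0, 0, 0, 0, -0.06, 0, 0, 0, 0, 0, 0, -0.09, 0, 0, 0, 0, 0, 0, -0.12, 0, 0, 0, 0, 0, 0, -0.15, 0, 0, 0, 0, 0, 0, -0.15, 0, 0, 0, 0, 0, 0, -0.15, 0, 0, 0])

```text
time_s: 7.53
tcp_pos: [0.4996, 0.0102, 0.2098]
ee_rot: [[0.005, -0.444, -0.896], [0.002, -0.896, 0.444], [-1.0, -0.004, -0.004]]
wrist_force: [0.1, -0.3, -1.7]
gripper_width: 0.009
```

```bash
python3 - <<'E'
from h import *
s=r.sense();print(s['tcp_pos'],s['time_s'],s['wrist_force'])
f=lambda a:cv2.resize(a,None,fx=4,fy=4)
cv2.imwrite("pics/c5.png",np.vstack([f(r.capture("scene")[130:200,130:330,::-1]),f(cv2.imread("pics/scene0.png")[130:200,130:330])]))
cv2.imwrite("pics/w5.png",r.capture("wrist")[:,:,::-1])
E
```

```text
[0.49958151 0.01019434 0.20976116] 7.5333 [ 0.08840294 -0.27695403 -1.68016653]
```

View pics/c5.png

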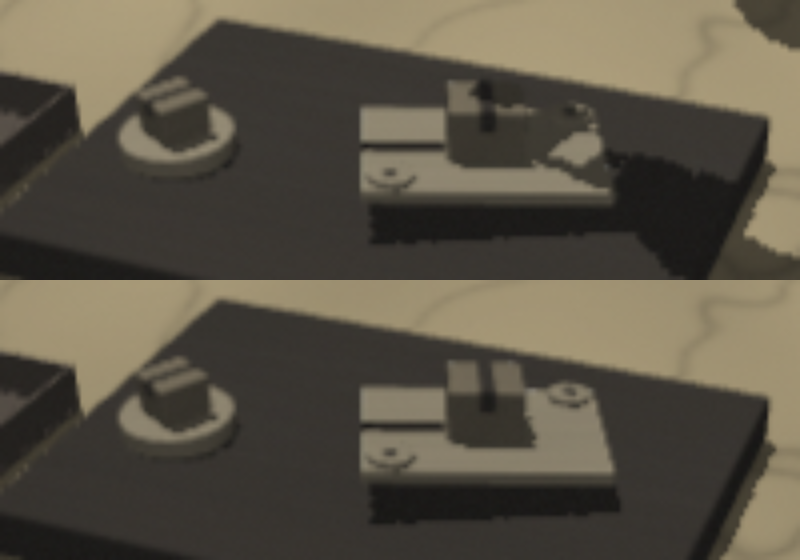

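View pics/w5.png

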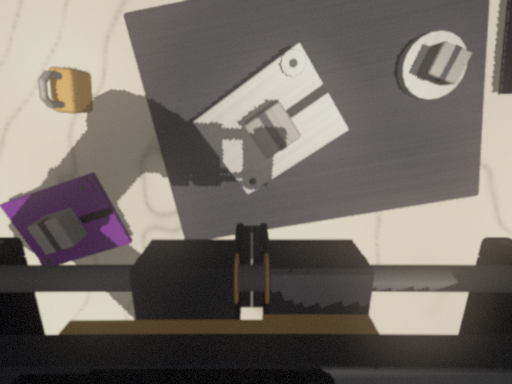

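The scene view matches the start pixel for pixel: raised boss at crop (390,173) in both, and the round vice unmoved at (178,135). The gripper is clear, so I'm handing in.

```bash
python3 -c "
from station import r
print(r.finish_job())"
```

```text
the job is handed in; nothing more can be done
None
```

The rocking check is done and handed in at about 7.6 s of the 34 s allowed. With the gripper shut, I pressed the raised boss at the grooved end down until it stopped firmly at 11 N, with the fingertips at about 50 mm. A picture then showed the opposite corner standing up. I pressed that corner down to a firm stop at 7.8 N, fingertips at about 51 mm, and lifted clear.

**Last checks:** In the scene camera the base lies rocked back as it was at the start, with no visible shift. The round vice has not moved, and the gripper is about 15 cm clear of the base.

**Disagreements:** The camera estimates of the boss positions differed by 3 to 6 mm. For the first boss I used the average, which the wrist camera supported. For the second I went about halfway between the wrist and top-camera estimates. After the lift the vertical wrist force read -1.7 N although nothing was being touched; I put that down to the arm still settling.

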